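# Ease a sagging bolt out of its bent keeper and hold the crib gate ajar

## Task

Open the caged glass crib: its bolt has sagged behind the bent-up lip of the gate's keeper, so lift the bolt by its red handle and, keeping it up, draw it back over the lip until it is clear of the keeper, without wrenching it against the lip. Then take the gate by its black handle, pull it towards the robot until its free edge stands about 9 cm (a hand's width) open, and finish while still holding it there, because its spring shuts it when let go. Leave the glass globe and everything else on the bench where it stands.

Things in the scene. Friction and masses are not known exactly. Their poses are not given: they have to be found in the camera images.
- crib: low wire cage with grey steel frame, fixed, 400 mm wide (y), 190 deep (x), 198 high. Origin on the bench at the middle of its front plane; -x looks out towards the robot, z up. The front's +y part is the green gate (190 mm wide, 16 thick, top at height 180; hinge axis at crib x 0, y +170 mm; free edge at y -20), the rest a fixed grey panel that carries the bolt
- gate: green sprung gate with its bent brass keeper. Origin on the hinge axis at bench level; axes as the crib's when shut. When shut the keeper is an open-topped pocket at crib y -18 to +22 mm, x -52 to -8: floor at height 149, front wall up to 170. Its bent-up copper-coloured lip crosses the bolt's way at crib y -16 to -12 mm, top at height 159
- bolt: steel bolt on the fixed panel. Frame as the crib's when home. Rod 10 mm thick along crib y, axis at crib x -30 mm, height 165 when sagged; nose 30 mm thick, 18 long, at y -7 to +11 when home, its underside 9 mm below the top of the lip. Slides (bolt_draw) and lifts (bolt_lift) in loose brass straps (tops at height 198); does not turn. 0.2 to 0.4 kg
- bolt_handle (a point): grip point on the axis of the bolt's red upright handle, a round post 18 mm thick, free from height 199 to 245 mm when sagged. Point at height 225 mm; at home at crib x -30 mm, y -115. Moves with the bolt
- bolt_nose (a point): centre of the bolt's nose; when home and sagged at crib x -30 mm, y +2, height 165
- bolt_draw (a joint): how far the bolt is drawn away from the gate (towards crib -y), m: 0 to 0.003 at the start, 0.055 at most. Sliding friction about 1.5 N; it stays where it is left. The nose meets the lip at 0.005 unless lifted; drawn more than 0.033 it is clear of the keeper and the gate can swing
- bolt_lift (a joint): how far the bolt is lifted, m: 0 sagged, 0.020 at most; at least 0.009 is needed to pass the lip. It drops back by its weight when not held up
- gate_swing (a joint): gate angle, rad: 0 shut, grows as the free edge swings out towards the robot (clockwise seen from above); each 0.1 rad is 19 mm of opening at the free edge. A spring shuts it: about 0.3 N m when shut, 0.55 N m at 0.5 rad. The bolt blocks it while its nose is in the keeper
- gate_handle (a point): grip point on the axis of the gate's black upright handle, a round post 18 mm thick, free from height 180 to 240 mm. Point at height 220 mm; when shut at crib x -22 mm, y +45, so 125 mm from the hinge along the gate
- gate_hinge (a point): point on the gate's hinge axis, at height 180 mm
- gate_stile (a point): top of the gate's free edge, 190 mm from the hinge axis, height 180 mm
- globe: white glass lamp shade 104 mm across, 100 mm high, loose on the bench in front of the crib's bolt side. Origin under its centre
- cup0: nickel socket cup, 56 mm across, 64 mm high, loose, standing on the right of the bench. Origin under its centre
- cup1: nickel socket cup, 56 mm across, 64 mm high, loose, standing on the right of the bench. Origin under its centre
- cup2: nickel socket cup, 56 mm across, 64 mm high, loose, standing on the right of the bench. Origin under its centre
- mug: blue mug, 80 mm across, 90 mm high, loose, on the left. Origin under its centre
- jar: amber jar, 64 mm across, 100 mm high, loose, on the left. Origin under its centre
- driver: screwdriver lying loose on the front right of the bench. Origin under its middle
- tray: blue tray of crystal prisms, 110 x 130 x 30 mm, loose, front left. Origin under its centre
There are look-alikes about, which are no part of the job. What is shaped like the cup2 but blue is not meant.

How it is judged:
On the way, in this order (a step that is already met when the one before it is completed fails the run):
1. the bolt, lifted, passes over the keeper's lip (value of joint each of bolt_lift, bolt_draw above 0.007 m and value of joint bolt_draw below 0.033 m and value of joint gate_swing below 0.08 rad), for 0.05 s.
2. the bolt is drawn clear of the keeper, the gate not yet open (value of joint bolt_draw above 0.033 m and value of joint gate_swing below 0.15 rad), for 0.05 s.
At the end, for the whole second after the job is handed in: The bolt is drawn more than 33 mm, the gate stands still at 0.31 to 0.65 rad (free edge about 60 to 120 mm open), held there by the fingers (more than 1 N on the gate), and nothing loose props it (value of joint gate_swing between 0.31 and 0.65 rad and velocity of joint gate_swing between -0.1 and 0.1 rad/s and value of joint bolt_draw above 0.033 m and contact force between the fingers and gate above 1 N and contact force between gate and globe below 0.2 N and contact force between gate and cup0 below 0.2 N and contact force between gate and cup1 below 0.2 N and contact force between gate and cup2 below 0.2 N and contact force between gate and mug below 0.2 N and contact force between gate and jar below 0.2 N and contact force between gate and driver below 0.2 N and contact force between gate and tray below 0.2 N); the arm keeps its last pose, push and grip.
It fails at once if the bolt is wrenched against the keeper (more than 60 N) (contact force between bolt and gate above 60 N).
It fails at once if a bystander is moved by more than 20 mm or tipped over (distance of any of globe, cup0, cup1, cup2, mug, jar, driver, tray from where it was at the start of the episode above 0.02 m or angle between any of globe, cup0, cup1, cup2, mug, jar's own z axis and vertical above 0.5 rad).
It also fails if it takes over 40 s, if anything falls off the work surface, if the arm or the gripper's body presses on something with over 40 N, if the wrist force passes 120 N, or if a joint passes its speed limit or range.

## Robot

A 6-joint arm with a two-finger parallel gripper is mounted at the origin on the work surface. World frame = base frame: x ahead of the robot, y to its left, z up, the work surface at z = 0. Lengths are in m, angles in rad, forces in N, time in s.
With the tool pointing down it reaches from about 0.325 to 0.775 m from the base axis. Payload 9.3 kg.
Tool frame: the origin (TCP) lies on the front face of the gripper's body, between the roots of the fingers; the fingertips stand 73 mm ahead of it and the grasp point (between the pads) lies 54 mm ahead of it; z points along the fingers, y is the direction in which the jaws open and shut (so a half turn about z gives the same grasp; the last joint's range is limited). The gripper opens to 85 mm and grips with 20 to 120 N. Pads are 22 mm wide; open, the fingers measure 114 mm over their backs; the gripper's body (76 mm by 85 mm) begins 54 mm behind the grasp point. The pads swing forward as they close: fully open they stand 13 mm farther back than shut.
Start: joints at [-1.288, 0.259, 0.021, 1.334, 0, 1.418], TCP at [0.232, -0.499, 0.304] pointing down, gripper open.
Joint ranges: [-3.04, 3.04], [-0.91, 1.82], [-1.04, 1.36], [-1.92, 1.95], [-1.52, 1.45], [-3.14, 3.14]. Speed limits (rad/s): [2.22, 2.22, 2.79, 3.14, 3.14, 3.14].

## Interface

Orientations are given as a unit quaternion [w, x, y, z].
In Python, from workcell import manip gives the robot as it stands.
- The arm moves only by the shell command python3 -m handwheel 'ROWS' [FORCE]. ROWS is JSON, a list of rows, each a list of 7 numbers: the shift along the tool's x, y, z as a fraction of full scale, then the turn, a rotation vector about the tool's x, y, z as a fraction of full scale, then the closure, from 0 (fully open) to 1 (shut). In form: [[x, y, z, wx, wy, wz, gripper], ...]. A call has 1 to 5 rows; each row shifts and turns the commanded pose from where the row before left it, along the tool's axes as they then stand; what a row does not reach is not made up. Full scale, the value 1, is 0.5 m for a shift and pi/2 rad for a turn. A row lasts 1/8 s, in which the tool goes at most 62.5 mm and 10.7 degrees, less where a joint would pass 70% of its speed; a pose out of reach is approached as far as the arm can. A call with a number of a shift or a turn outside -1 to 1 is refused whole. A call with a gripper value outside its range is refused whole. The fingers move at their own pace and stop on an object; FORCE is the grip in N (left out, the last holds). Time passes only in rows, so rows that do not move let the fingers close. It gives the time, the measured TCP pose, the force and the opening at its end, in the units of the state.
- manip.state(): the state, without advancing time (a new reading comes with each control period).
- manip.get_image(name): name is "scene" or "top" or "wrist"; returns (picture, depth): 400x640x3 uint8, blue, green, red; 400x640 float32, m along the optical axis (not along the pixel's ray), 0 where there is no reading.
- manip.calibration(name): a dict with "fx", "fy", "cx", "cy" (pixels), "dist_coeffs" ([k1, k2, p1, p2, k3] as OpenCV has them; the pictures are not rectified), "T" (4x4, takes a point from camera to world coordinates). Camera axes: x right, y down, z forward; pixel columns grow to the right and rows downward; lengths in m; the calibration is good to about 2 mm. A picture is of the moment at which its call begins: read the wrist's pose just before it. calibration takes no time and is no camera call; for the wrist camera it gives the pose at the moment of the call.
- manip.hand_in(): hands the job in, once; it reports no verdict.
Trained networks look in the newest picture that a camera, given by its name, has taken for a name from the list of things; names that differ only in an ending like _2 or _b are one class to them, and where a whole thing is asked for, a point or a joint stands for the part that bears it (a point fixed in the world has none). Each returns a list of dicts, best first, with "confidence" (0 to 1); they miss things now and then, are a little off and sometimes report something else, mostly with a low value. They report only what shows in the picture. A call takes as long as a camera call. They do not tell look-alikes from the thing itself.
- manip.boxes_of(camera, target): "position" ([column, row] in pixels, amid what is visible of it).
- manip.spot_point(camera, target): "position" ([column, row] in pixels: a listed point, or the origin of a listed thing).
The state is a dict: "time_s": time; "joint_pos": joint angles; "qd": joint speeds; "tau": joint torques, N m; "tool_pos": TCP position; "tool_rot": TCP orientation; "force": force on the tool from outside, world axes, zero at the start; "wrist_torque": the same for the moment, N m; "width": finger opening in m.
Only numpy, scipy, OpenCV 4.12 (cv2) and the standard library are available. Lean on these libraries where they do the work, as an engineer would, in place of code of your own. Each camera call takes 0.05 s, during which the arm holds its last target.

## Working session

There is one attempt and no reset: what is moved stays moved. The work goes in short steps, Python scripts to look and compute and a shell command to move; the robot and the scene stay as the last step left them, time stands still between calls to the robot, and variables do not carry over. Pictures are saved under pics/ and viewed, and the job is handed in when it is done.

```bash
ls; mkdir -p pics
cat > h.py <<'E'
import numpy as np, cv2
from workcell import manip
def save(cam,name):
    im,d=manip.get_image(cam); cv2.imwrite('pics/'+name,im); np.save('pics/'+name+'.npy',d); return im,d
def w(cam,uv,depth,cal=None):
    c=cal or manip.calibration(cam); K=np.array([[c['fx'],0,c['cx']],[0,c['fy'],c['cy']],[0,0,1]])
    p=cv2.undistortPoints(np.array([[uv]],float),K,np.array(c['dist_coeffs']))[0,0]
    return (np.array(c['T'])@np.array([p[0]*depth,p[1]*depth,depth,1]))[:3]
def ray(cam,uv,cal=None):
    c=cal or manip.calibration(cam); o=np.array(c['T'])[:3,3]; v=w(cam,uv,1.,c)-o; return o,v/np.linalg.norm(v)
def tri(rs):
    A=0;b=0
    for o,v in rs:
        P=np.eye(3)-np.outer(v,v);A=A+P;b=b+P@o
    x=np.linalg.solve(A,b); return x,[float(np.linalg.norm(np.cross(x-o,v))) for o,v in rs]
def atz(r,z): o,v=r; return o+v*(z-o[2])/v[2]
def proj(cam,p,cal=None):
    c=cal or manip.calibration(cam); K=np.array([[c['fx'],0,c['cx']],[0,c['fy'],c['cy']],[0,0,1]])
    T=np.linalg.inv(np.array(c['T'])); r,_=cv2.Rodrigues(T[:3,:3])
    return cv2.projectPoints(np.array([p],float),r,T[:3,3],K,np.array(c['dist_coeffs']))[0][0,0]
E
python3 - <<'E'
from h import *
s=manip.state(); print({k:np.round(v,3).tolist() for k,v in s.items()})
R={}
for cam in ['scene','top','wrist']:
    save(cam,cam+'0.png'); print(cam,np.round(manip.calibration(cam)['T'],3).tolist())
    for t in ['bolt_handle','bolt_nose','gate_handle','gate_hinge','gate_stile','crib','globe']:
        r=manip.spot_point(cam,t)
        print(cam,t,[(np.round(x['position'],1).tolist(),round(x['confidence'],2)) for x in r[:3]])
        if r: R.setdefault(t,[]).append(ray(cam,r[0]['position']))
for t,rs in R.items():
    if len(rs)>1: print(t,tri(rs))
E
```

```text
pics
{'time_s': 0.0, 'joint_pos': [-1.288, 0.259, 0.021, 1.334, 0.0, 1.418], 'qd': [-0.001, 0.001, 0.001, -0.0, -0.001, -0.001], 'tau': [0.0, -55.564, 34.453, 0.014, -0.0, 0.0], 'tool_pos': [0.232, -0.498, 0.303], 'tool_rot': [-0.001, 0.976, 0.216, -0.0], 'force': [0.145, 0.429, 0.872], 'wrist_torque': [0.009, 0.013, -0.04], 'width': 0.085}
scene [[-0.094, 0.934, -0.344, 0.799], [0.996, 0.09, -0.027, 0.012], [0.006, -0.345, -0.938, 1.028], [0.0, 0.0, 0.0, 1.0]]
scene bolt_handle [([297.3, 219.7], 0.71)]
scene bolt_nose [([335.7, 261.8], 0.41)]
scene gate_handle [([364.5, 239.6], 0.9)]
scene gate_hinge [([410.4, 260.3], 0.86)]
scene gate_stile [([335.7, 247.9], 0.72)]
scene crib [([334.8, 263.9], 0.56)]
scene globe [([287.2, 210.8], 0.87), ([469.8, 253.2], 0.62)]
top [[0.013, -0.995, 0.101, 0.369], [-1.0, -0.015, -0.016, 0.008], [0.017, -0.101, -0.995, 1.283], [0.0, 0.0, 0.0, 1.0]]
top bolt_handle [([342.3, 170.3], 0.64)]
top bolt_nose [([298.4, 171.9], 0.8)]
top gate_handle [([281.9, 168.6], 0.7)]
top gate_hinge [([243.9, 155.3], 0.68)]
top gate_stile [([307.1, 160.0], 0.95)]
top cri
[... 359 characters left out ...]
 0.56647681, -0.05812053,  0.24160141]), [0.006207484017397535, 0.006207484017397565])
bolt_nose (array([ 0.60624096,  0.06137598, -0.00829633]), [0.010201371514458095, 0.010201371514458095])
gate_handle (array([0.58126073, 0.1103548 , 0.17652147]), [0.001605429322904313, 0.0016054293229042563])
gate_hinge (array([0.62053964, 0.22407202, 0.17333991]), [0.003900208208397915, 0.0039002082083979704])
gate_stile (array([0.60833964, 0.03924861, 0.17851252]), [0.0022229435519548033, 0.002222943551954806])
crib (array([ 0.60966818,  0.05664524, -0.0251281 ]), [0.006947749621337954, 0.006947749621337937])
globe (array([0.53446796, 0.08000912, 0.62480392]), [0.17480207304106904, 0.17480207304106898])
```

View pics/scene0.png

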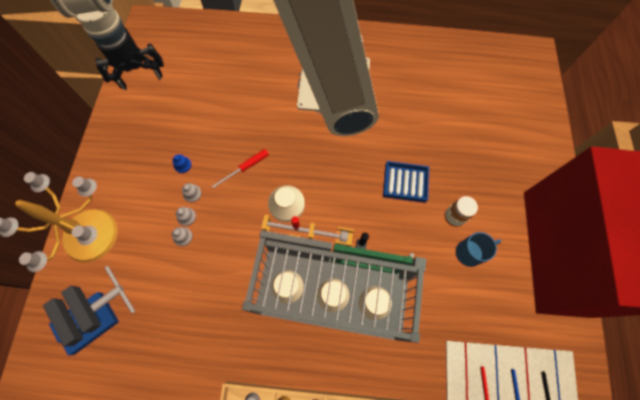

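View pics/top0.png

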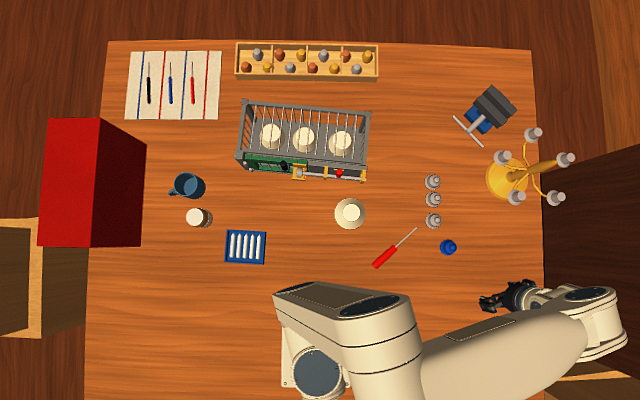

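Run:
```python
import cv2
a=cv2.imread('pics/scene0.png')[170:310,240:460]; cv2.imwrite('pics/sc.png',cv2.resize(a,None,fx=3.6,fy=3.6,interpolation=cv2.INTER_CUBIC))
a=cv2.imread('pics/top0.png')[100:240,190:410]; cv2.imwrite('pics/tc.png',cv2.resize(a,None,fx=3.6,fy=3.6,interpolation=cv2.INTER_CUBIC))
```

```text
(no output)
```

View pics/sc.png

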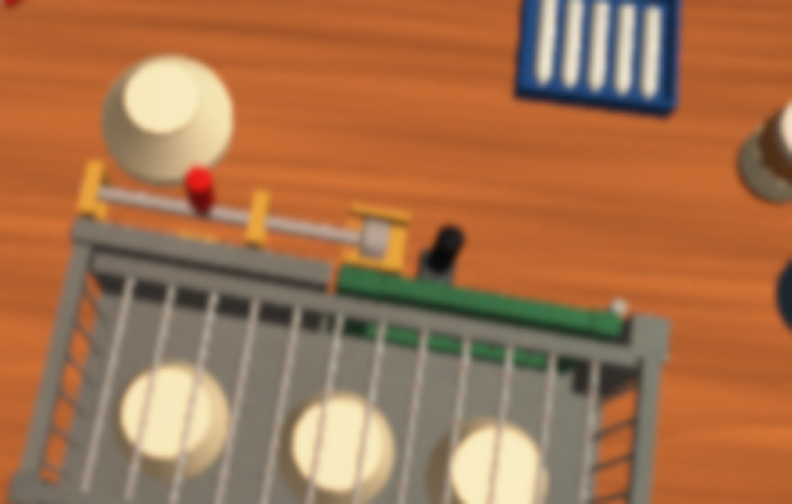

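View pics/tc.png

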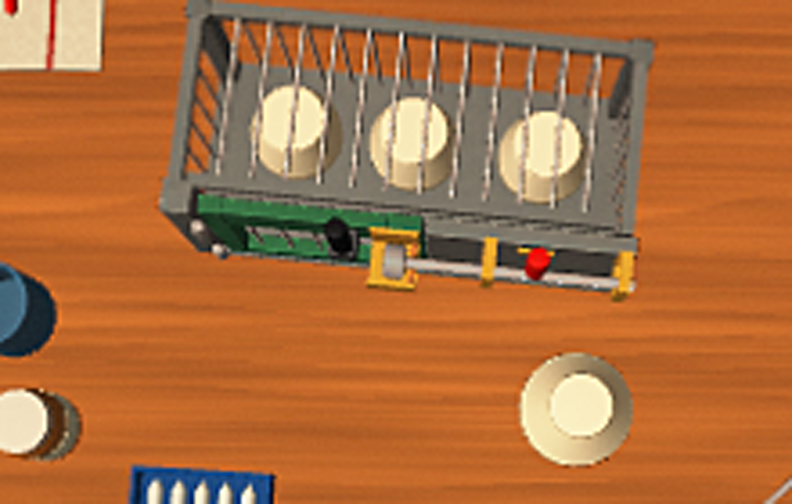

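The red upright post on the bolt shows at scene (296,222) and top (340,171). The black gate post is at scene (365,237) and top (284,165).

Possible mix-ups:
- **Red:** the driver handle at scene (255,160), and the red pen at scene (485,385) and top (193,82).
- **Black:** the black pen at top (149,82).
- **Globe:** the three shades inside the cage.

I choose the posts on the crib. Next I'll refine their positions.

Run:
```python
from h import *
def col(im,kind,box):
    x0,y0,x1,y1=box; hsv=cv2.cvtColor(im,cv2.COLOR_BGR2HSV)[y0:y1,x0:x1].astype(int)
    if kind=='red': m=((hsv[...,0]<6)|(hsv[...,0]>174))&(hsv[...,1]>190)&(hsv[...,2]>120)
    else: m=hsv[...,2]<45
    ys,xs=np.nonzero(m); print(kind,len(xs),'x',xs.min()+x0,xs.max()+x0,'y',ys.min()+y0,ys.max()+y0,'c',xs.mean()+x0,ys.mean()+y0)
s=cv2.imread('pics/scene0.png');t=cv2.imread('pics/top0.png')
col(s,'red',(280,210,310,240));col(t,'red',(325,160,355,185))
col(s,'b',(355,228,375,250));col(t,'b',(274,155,294,175))
for n,a,b in [('red top',(295.5,219.8),(340.3,172)),('blk top',(365.4,235.8),(284,164.6))]:
    r=[ray('scene',a),ray('top',b)]; print(n,tri(r),atz(r[0],.24),atz(r[1],.24))
ds=np.load('pics/scene0.png.npy');dt=np.load('pics/top0.png.npy')
for uv in [(295,220),(365,236)]: print(w('scene',uv,ds[uv[1],uv[0]]))
for uv in [(340,172),(284,164)]: print(w('top',uv,dt[uv[1],uv[0]]))
# front top bar of crib yaw: corners
for uv in [(411,262),(268,237)]: print('bar scene',atz(ray('scene',uv),.198))
for uv in [(236,153.5),(366,167.5)]: print('bar top',atz(ray('top',uv),.198))
```

```text
red 48 x 292 298 y 217 226 c 295.2916666666667 220.6875
red 39 x 336 342 y 169 176 c 338.6923076923077 172.2051282051282
b 62 x 358 366 y 234 245 c 362.6290322580645 239.90322580645162
b 78 x 274 292 y 161 172 c 284.12820512820514 165.9102564102564
red top (array([ 0.56377538, -0.0581664 ,  0.23027106]), [0.0012856529975116425, 0.001285652997511637]) [ 0.5666136  -0.05604171  0.24      ] [ 0.56205123 -0.05883367  0.24      ]
blk top (array([0.5841905 , 0.1033807 , 0.22357452]), [0.001574560879217387, 0.0015745608792173793]) [0.58862549 0.10305703 0.24      ] [0.58073421 0.1003416  0.24      ]
[ 0.56843862 -0.05674053  0.24424266]
[0.58927243 0.10214634 0.24039496]
[ 0.56137289 -0.05776055  0.24358832]
[0.58250904 0.10040737 0.23974544]
bar scene [0.62928585 0.21548062 0.198     ]
bar scene [ 0.60212589 -0.11886066  0.198     ]
bar top [0.62065953 0.24675779 0.198     ]
bar top [ 0.58459067 -0.13723281  0.198     ]
```

```bash
R='1'; python3 -m handwheel '[[0.08,-0.055,-0.03,0,0,0,0],[0.086,-0.058,-0.03,0,0,0,0],[0.086,-0.058,-0.03,0,0,0,0],[0.086,-0.058,-0.02,0,0,0,0],[0.086,-0.058,0,0,0,0,0]]'
python3 -m handwheel '[[0.086,-0.058,0,0,0,0,0],[0.086,-0.058,0,0,0,0,0],[0.086,-0.058,0,0,0,0,0],[0.086,-0.058,0,0,0,0,0],[0.086,-0.058,0,0,0,0,0]]'
python3 -m handwheel '[[0,0,0,0,0,-0.11,0],[0,0,0,0,0,-0.11,0],[0,0,0,0,0,-0.11,0],[0,0,0,0,0,-0.11,0],[0,0,0,0,0,-0.11,0]]'
python3 -m handwheel '[[0,0,0,0,0,-0.11,0],[0,0,0,0,0,-0.11,0],[0,0,0,0,0,-0.11,0],[0,0,0,0,0,-0.11,0],[0,0,0,0,0,-0.11,0]]'
python3 -m handwheel '[[0,0,0,0,0,-0.11,0],[0,0,0,0,0,-0.11,0],[0,0,0,0,0,-0.11,0],[0,0,0,0,0,-0.11,0],[0,0,0,0,0,-0.11,0]]'
```

```text
time_s: 1.82
tool_pos: [0.3645, -0.2777, 0.3598]
tool_rot: [0.001, 0.976, 0.216, 0.001]
force: [1.0, -0.4, -0.1]
width: 0.0854
time_s: 2.45
tool_pos: [0.4981, -0.0551, 0.3591]
tool_rot: [0.0, 0.976, 0.216, 0.0]
force: [0.1, -0.6, -0.3]
width: 0.0856
time_s: 3.08
tool_pos: [0.4975, -0.0568, 0.3589]
tool_rot: [0.0, 0.794, 0.607, 0.0]
force: [-1.1, -0.7, 0.3]
width: 0.0849
time_s: 3.7
tool_pos: [0.4974, -0.0568, 0.3589]
tool_rot: [0.0, 0.467, 0.884, 0.0]
force: [-0.5, -0.3, -0.9]
width: 0.0854
time_s: 4.32
tool_pos: [0.4974, -0.0568, 0.3589]
tool_rot: [0.0, 0.054, 0.999, -0.0]
force: [-0.1, -0.3, 0.2]
width: 0.0852
```

Run:
```python
from h import *
from scipy.spatial.transform import Rotation as Ro
s=manip.state(); print(s['tool_pos'],Ro.from_quat(np.roll(s['tool_rot'],-1)).as_matrix().round(3),s['joint_pos'],s['force'])
c=manip.calibration('wrist')
save('wrist','w1.png')
for t in ['bolt_handle','gate_handle','gate_stile','gate_hinge','bolt_nose']:
    r=manip.spot_point('wrist',t); print(t,[(np.round(x['position'],1).tolist(),round(x['confidence'],2)) for x in r[:3]])
```

```text
[ 0.49744012 -0.05680918  0.35891253] [[-0.994  0.108  0.   ]
 [ 0.108  0.994 -0.   ]
 [-0.    -0.    -1.   ]] [-2.81467306e-01  1.62905750e-01  3.50009734e-02  1.44286440e+00
 -8.85773563e-06 -1.73171973e-01] [-0.0723322  -0.29630988  0.21270411]
bolt_handle [([326.4, 294.6], 0.56)]
gate_handle [([527.1, 297.7], 0.97)]
gate_stile [([94.9, 196.3], 0.67)]
gate_hinge [([614.5, 284.6], 0.59), ([146.5, 67.1], 0.2)]
bolt_nose [([448.6, 254.7], 0.92), ([111.2, 231.8], 0.39)]
```

View pics/w1.png

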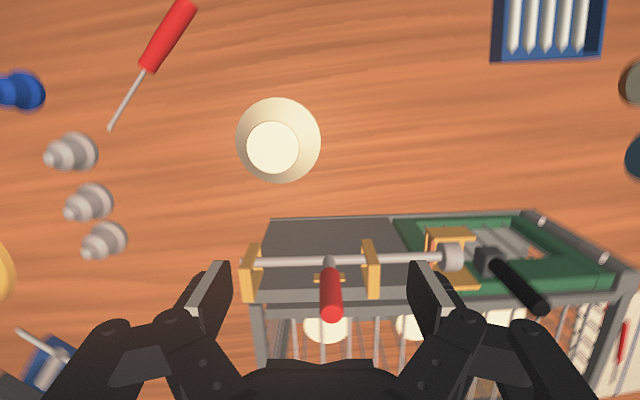

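The wrist view shows the red post at (331,290) with its top end at (332,312), between the open fingers. The black post's top end is at (541,302).

Run:
```python
from h import *
r=ray('wrist',(332,312)),ray('scene',(295.5,219.8)),ray('top',(340.3,171.5))
print('red',[atz(x,.245).round(4) for x in r],tri(r),tri(r[:2])[0],tri(r[::2])[0])
r=ray('wrist',(541,302)),ray('scene',(365.4,235.8)),ray('top',(284,164.6))
print('blk',[atz(x,.24).round(4) for x in r],tri(r),tri(r[:2])[0],tri(r[::2])[0])
d=np.load('pics/w1.png.npy')
for uv in [(332,310),(540,300)]: print(w('wrist',uv,d[uv[1],uv[0]]))
# rod direction, z .17 top side
for uv in [(262,262),(330,260),(437,257)]: print('rod',atz(ray('wrist',uv),.166),w('wrist',uv,d[uv[1],uv[0]]))
```

```text
red [array([ 0.5639, -0.0568,  0.245 ]), array([ 0.5681, -0.0556,  0.245 ]), array([ 0.5626, -0.0585,  0.245 ])] (array([ 0.5655466 , -0.05724375,  0.24094334]), [0.0012772068241191311, 0.0017947586351749556, 0.002687870446161682]) [ 0.56695159 -0.05646094  0.24111836] [ 0.56208476 -0.05752887  0.2473028 ]
blk [array([0.5805, 0.1015, 0.24  ]), array([0.5886, 0.1031, 0.24  ]), array([0.5807, 0.1003, 0.24  ])] (array([0.58443014, 0.10323048, 0.23432637]), [0.0021980758522646268, 0.0026489311290466685, 0.003413471212599694]) [0.58622743 0.10495587 0.23390825] [0.58021233 0.10060704 0.24077692]
[ 0.56175628 -0.05660251  0.24544656]
[0.58084619 0.10260107 0.23727099]
rod [ 0.56107437 -0.1215459   0.166     ] [ 0.55923388 -0.12062586  0.1693222 ]
rod [ 0.56648936 -0.05592847  0.166     ] [ 0.5601824  -0.05562482  0.17697687]
rod [0.57591178 0.04741685 0.166     ] [0.5733843  0.04590567 0.17014095]
```

```bash
python3 -m handwheel '[[-0.067,0.0075,0,0,0,0,0],[-0.067,0.0075,0,0,0,0,0],[0,0,0.06,0,0,0,0],[0,0,0.06,0,0,0,0],[0,0,0.04,0,0,0,0]]'
python3 - <<'E'
from h import *
save('wrist','w2.png')
save('scene','s2.png')
E
```

```text
time_s: 5.25
tool_pos: [0.5647, -0.0569, 0.2773]
tool_rot: [-0.001, 0.058, 0.998, 0.0]
force: [0.1, -0.3, -0.0]
width: 0.0855
```

View pics/w2.png

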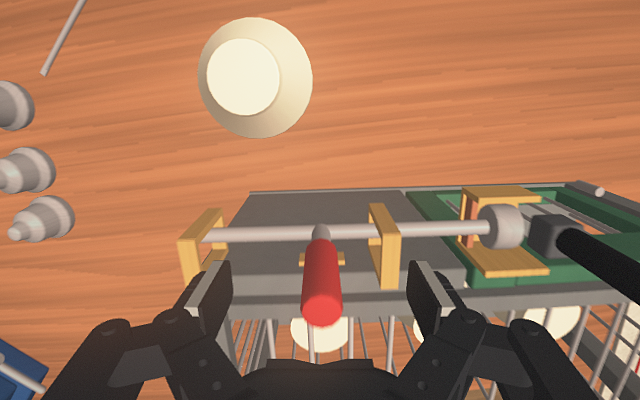

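```bash
python3 -m handwheel '[[0,0,0,0,0,0,0.5],[0,0,0,0,0,0,0.8],[0,0,0,0,0,0,1],[0,0,0,0,0,0,1],[0,0,0,0,0,0,1]]' 35
python3 -m handwheel '[[0,0,0,0,0,0,1],[0,0,0,0,0,0,1]]'
```

```text
time_s: 5.98
tool_pos: [0.565, -0.057, 0.2794]
tool_rot: [0.001, 0.057, 0.998, -0.0]
force: [0.1, 0.4, 4.9]
width: 0.0174
time_s: 6.22
tool_pos: [0.565, -0.057, 0.2794]
tool_rot: [0.001, 0.057, 0.998, -0.0]
force: [-0.4, 0.4, 5.5]
width: 0.0172
```

```bash
python3 -m handwheel '[[0,0,-0.01,0,0,0,1],[0,0,-0.01,0,0,0,1],[0,0,-0.01,0,0,0,1],[0,0,0,0,0,0,1]]'
python3 - <<'E'
from h import *
save('wrist','w3.png')
E
```

```text
time_s: 6.72
tool_pos: [0.565, -0.0569, 0.2942]
tool_rot: [0.0, 0.057, 0.998, 0.0]
force: [2.2, 1.7, -3.0]
width: 0.0171
```

View pics/w3.png

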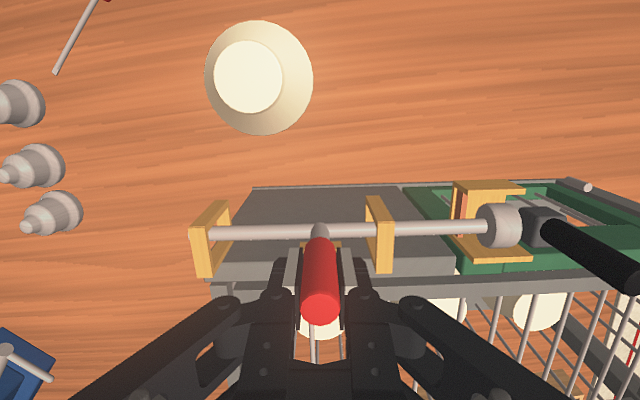

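```bash
python3 -m handwheel '[[-0.0003,-0.012,0,0,0,0,1],[-0.0003,-0.012,0,0,0,0,1]]'
python3 -m handwheel '[[-0.0003,-0.012,0,0,0,0,1],[-0.0003,-0.012,0,0,0,0,1]]'
```

```text
time_s: 7.02
tool_pos: [0.5639, -0.0693, 0.2938]
tool_rot: [0.0, 0.057, 0.998, 0.0]
force: [2.7, 1.7, -2.8]
width: 0.0171
time_s: 7.28
tool_pos: [0.5628, -0.0814, 0.2938]
tool_rot: [0.0, 0.057, 0.998, 0.0]
force: [3.3, 2.7, -3.0]
width: 0.017
```

```bash
python3 -m handwheel '[[-0.0003,-0.011,0,0,0,0,1],[-0.0003,-0.011,0,0,0,0,1],[-0.0003,-0.011,0,0,0,0,1],[-0.0003,-0.011,0,0,0,0,1],[0,0,0,0,0,0,1]]'
python3 - <<'E'
from h import *
save('wrist','w4.png')
E
```

```text
time_s: 7.9
tool_pos: [0.5609, -0.1035, 0.2939]
tool_rot: [0.0, 0.057, 0.998, -0.0]
force: [4.0, -2.0, -2.9]
width: 0.017
```

View pics/w4.png

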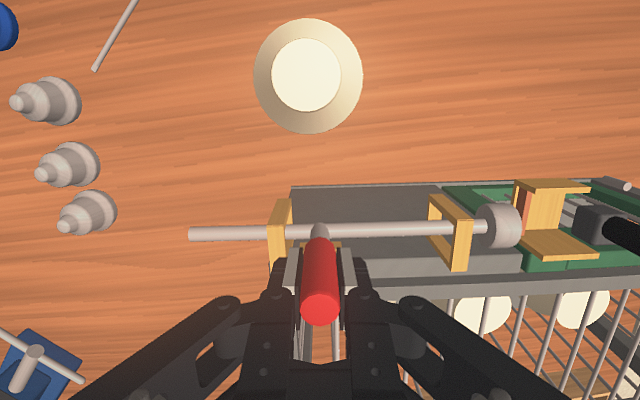

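The nose at (500,226) now sits left of the keeper (515–590, 185–260), so it is clear. I'll lower the bolt gently and release it.

```bash
python3 -m handwheel '[[0,0,0.01,0,0,0,1],[0,0,0.01,0,0,0,1],[0,0,0.008,0,0,0,1],[0,0,0,0,0,0,0.5],[0,0,0,0,0,0,0]]'
python3 -m handwheel '[[0,0,0,0,0,0,0],[0,0,0,0,0,0,0],[0,0,-0.08,0,0,0,0],[0,0,-0.08,0,0,0,0],[0,0,0,0,0,0,0]]'
python3 - <<'E'
from h import *
s=manip.state();print(s['tool_pos'])
save('wrist','w5.png')
for t in ['gate_handle','bolt_handle','bolt_nose']:
    r=manip.spot_point('wrist',t); print(t,[(np.round(x['position'],1).tolist(),round(x['confidence'],2)) for x in r[:3]])
E
```

```text
time_s: 8.57
tool_pos: [0.5604, -0.1025, 0.2799]
tool_rot: [-0.0, 0.057, 0.998, 0.0]
force: [0.2, 0.4, 0.0]
width: 0.0528
time_s: 9.2
tool_pos: [0.5614, -0.103, 0.3629]
tool_rot: [0.003, 0.057, 0.998, -0.001]
force: [0.6, 0.4, -0.8]
width: 0.0852
[ 0.56138868 -0.10299491  0.36290711]
gate_handle [([591.8, 214.4], 0.55)]
bolt_handle [([318.8, 214.9], 0.87)]
bolt_nose [([448.2, 188.4], 0.95)]
```

View pics/w5.png

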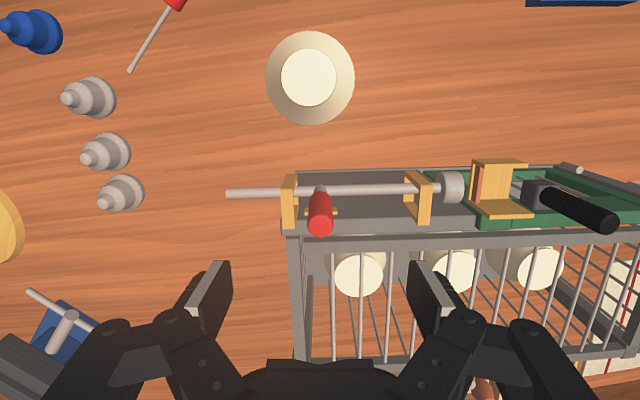

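```bash
python3 -m handwheel '[[0.0005,0.1,0,0,0,0,0],[0.0005,0.104,0,0,0,0,0],[0.0005,0.104,0,0,0,0,0],[0.0005,0.104,0,0,0,0,0],[0,0,0,0,0,0,0]]'
python3 - <<'E'
from h import *
s=manip.state();print(s['tool_pos'],s['tool_rot'])
im,d=save('wrist','w6.png')
for t in ['gate_handle','gate_hinge','bolt_nose']:
    r=manip.spot_point('wrist',t); print(t,[(np.round(x['position'],1).tolist(),round(x['confidence'],2),atz(ray('wrist',x['position']),.22 if t=='gate_handle' else .18).round(4)) for x in r[:3]])
E
```

```text
time_s: 10.02
tool_pos: [0.583, 0.1052, 0.3584]
tool_rot: [-0.001, 0.055, 0.998, 0.0]
force: [1.0, -0.6, 0.4]
width: 0.0851
[0.58300544 0.10515421 0.35840371] [-1.19049033e-03  5.48455012e-02  9.98494133e-01  1.40733023e-04]
gate_handle [([317.9, 224.8], 0.77, array([0.5906, 0.099 , 0.22  ])), ([243.9, 229.0], 0.67, array([0.5878, 0.0442, 0.22  ]))]
gate_hinge [([460.0, 226.7], 0.91, array([0.6244, 0.2212, 0.18  ]))]
bolt_nose [([219.1, 188.9], 0.85, array([0.5659, 0.0163, 0.18  ]))]
```

View pics/w6.png

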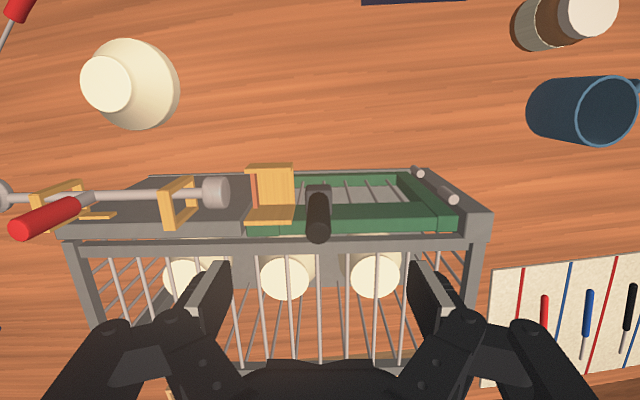

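Run:
```python
from h import *
d=np.load('pics/w6.png.npy')
for uv in [(318,236),(317,232)]: print(atz(ray('wrist',uv),.24),w('wrist',uv,d[uv[1],uv[0]]))
r=ray('wrist',(318,236)),ray('scene',(365.4,235.8)),ray('top',(284,164.6)); print(tri(r))
```

```text
[0.59059705 0.0979544  0.24      ] [0.58964496 0.09807329 0.24201706]
[0.58758266 0.09763092 0.24      ] [0.58655077 0.09776813 0.24226228]
(array([0.58627474, 0.10046794, 0.24129247]), [0.0040975949589008185, 0.0036112707225532375, 0.0056886334583296505])
```

```bash
python3 -m handwheel '[[-0.007,-0.0095,0.043,0,0,0,0],[0,0,0.06,0,0,0,0],[0,0,0.06,0,0,0,0],[0,0,0,0,0,0,0]]'
python3 - <<'E'
from h import *
save('wrist','w7.png')
E
```

```text
time_s: 10.72
tool_pos: [0.5854, 0.0955, 0.2765]
tool_rot: [-0.002, 0.058, 0.998, -0.0]
force: [1.2, -0.3, 0.1]
width: 0.0852
```

View pics/w7.png

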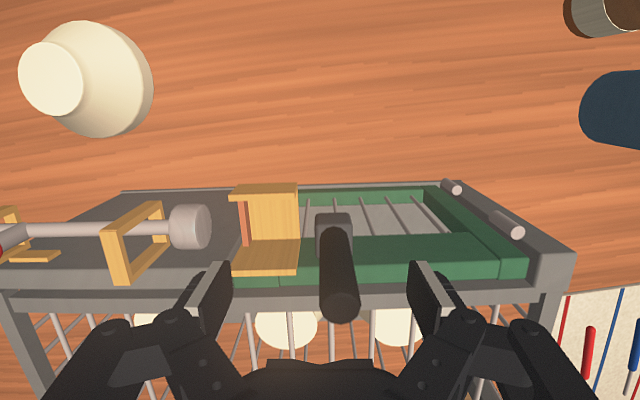

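```bash
python3 -m handwheel '[[0,0.014,0,0,0,0,0.3],[0,0,0,0,0,0,0.6],[0,0,0,0,0,0,1],[0,0,0,0,0,0,1],[0,0,0,0,0,0,1]]' 50
python3 -m handwheel '[[0,0,0,0,0,0,1],[0,0,0,0,0,0,1]]'
python3 - <<'E'
from h import *
save('wrist','w8.png')
E
```

```text
time_s: 11.4
tool_pos: [0.5871, 0.1039, 0.2789]
tool_rot: [0.0, 0.057, 0.998, 0.0]
force: [-0.8, 1.4, 3.8]
width: 0.0167
time_s: 11.65
tool_pos: [0.5871, 0.1039, 0.2789]
tool_rot: [0.0, 0.057, 0.998, 0.0]
force: [-0.4, 0.9, 5.3]
width: 0.0169
```

View pics/w8.png

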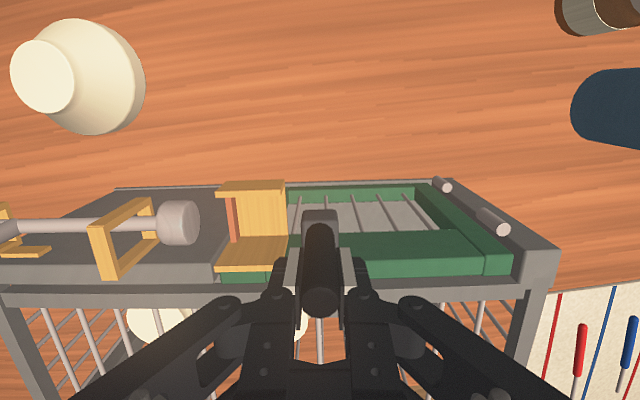

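```bash
python3 -m handwheel '[[0.01,0.0017,0,0,0,0.0255,1],[0.01,0.0017,0,0,0,0.0255,1],[0.01,0.0017,0,0,0,0.0255,1]]'
python3 -m handwheel '[[0.01,0.0017,0,0,0,0.0255,1],[0.01,0.0017,0,0,0,0.0255,1]]'
```

```text
time_s: 12.08
tool_pos: [0.5731, 0.1085, 0.2788]
tool_rot: [0.001, 0.117, 0.993, 0.0]
force: [2.5, 0.7, 3.4]
width: 0.0168
time_s: 12.32
tool_pos: [0.5638, 0.1126, 0.2789]
tool_rot: [0.001, 0.157, 0.988, 0.0]
force: [3.3, -0.1, 4.6]
width: 0.0165
```

Forces are low and the gate is following. I'll continue.

```bash
python3 -m handwheel '[[0.01,0.0017,0,0,0,0.0255,1],[0.01,0.0017,0,0,0,0.0255,1],[0.01,0.0017,0,0,0,0.0255,1],[0.01,0.0017,0,0,0,0.0255,1]]'
python3 -m handwheel '[[0.01,0.0017,0,0,0,0.0255,1],[0.01,0.0017,0,0,0,0.0255,1],[0.01,0.0017,0,0,0,0.0255,1],[0,0,0,0,0,0,1],[0,0,0,0,0,0,1]]'
python3 - <<'E'
from h import *
s=manip.state();p=np.array(s['tool_pos'])[:2];h=np.array([.620,.2265]);v0=np.array([.5871,.1039])-h;v=p-h
print('swing',np.arctan2(v0[1],v0[0])-np.arctan2(v[1],v[0]),np.linalg.norm(v),np.linalg.norm(v0))
save('wrist','w9.png');save('top','t9.png');save('scene','s9.png')
for t in ['gate_stile','gate_hinge']:
  R=[]
  for c in ['scene','top']:
    r=manip.spot_point(c,t); print(t,c,[(np.round(x['position'],1).tolist(),round(x['confidence'],2),atz(ray(c,x['position']),.18).round(3)) for x in r[:2]])
a=cv2.imread('pics/top9.png') if 0 else cv2.imread('pics/t9.png')[100:240,190:410]
cv2.imwrite('pics/t9c.png',cv2.resize(a,None,fx=3.6,fy=3.6,interpolation=cv2.INTER_CUBIC))
E
```

```text
time_s: 12.82
tool_pos: [0.5465, 0.1229, 0.2789]
tool_rot: [0.001, 0.236, 0.972, -0.0]
force: [1.9, -1.4, 4.5]
width: 0.0168
time_s: 13.45
tool_pos: [0.5346, 0.1324, 0.2789]
tool_rot: [0.001, 0.293, 0.956, -0.0]
force: [1.3, -3.8, 5.1]
width: 0.0165
swing 0.4746430883220172 0.12705961296481352 0.12693766186597263
gate_stile scene [([349.2, 212.4], 0.79, array([0.518, 0.068, 0.18 ]))]
gate_stile top [([296.8, 185.8], 0.67, array([0.53 , 0.066, 0.18 ]))]
gate_hinge scene [([410.0, 258.6], 0.93, array([0.618, 0.217, 0.18 ])), ([378.2, 218.3], 0.15, array([0.526, 0.139, 0.18 ]))]
gate_hinge top []
```

View pics/w9.png

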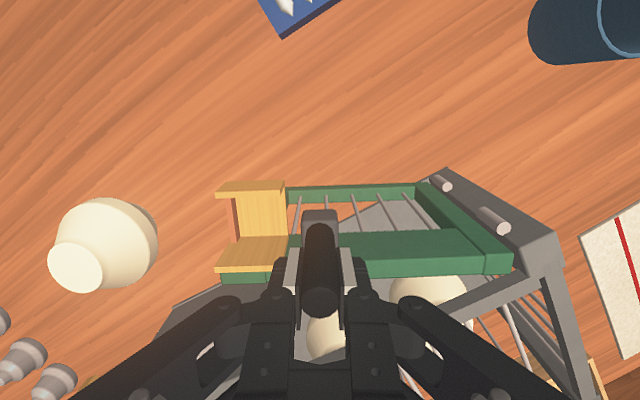

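View pics/s9.png

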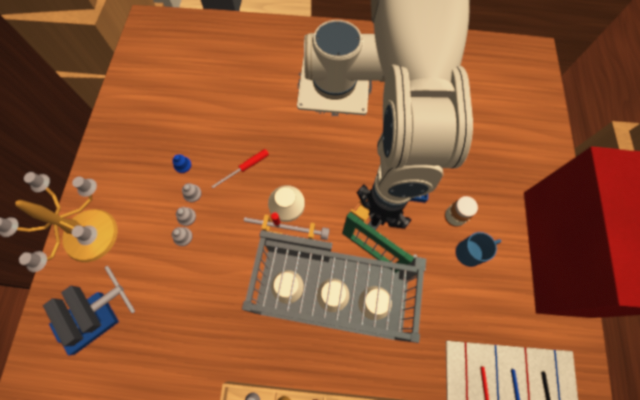

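View pics/t9c.png

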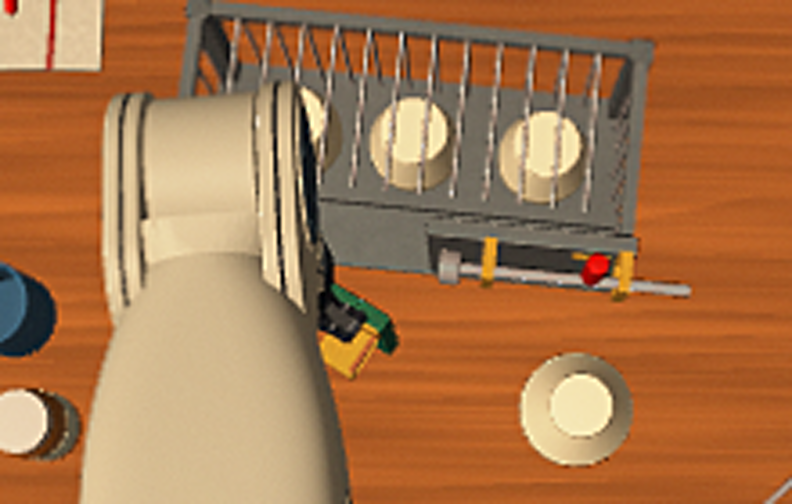

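The gate is open at about 0.47 rad with its free edge at scene (347,220). The bolt is drawn, with its nose clear at scene (325,232). The globe still stands at scene (287,203). The gate is held and still, so I'm handing in.

Run:
```python
from h import *
s=manip.state(); print(s['time_s'],np.abs(s['qd']).max(),s['width'],s['force'])
print(manip.hand_in())
```

```text
13.8 0.0015856714579843168 0.01664105367580906 [ 1.70005191 -3.62114039  6.0041763 ]
the job is handed in; nothing more can be done
None
```

The gate is open and held, and I handed the job in at 13.8 s; no verdict is reported back.

- **Bolt:** I gripped the red handle, lifted about 14.5 mm, drew it about 46 mm over the lip, then lowered and released it. The wrist force stayed around 5 N. The last pictures show the nose clear of the keeper.
- **Gate:** I gripped the black handle at 50 N and swung it along its arc, turning the tool with it. From the tool's position the swing is about 0.47 rad, roughly 9 cm at the free edge. It was still, and the fingers were closed on the post at 16.6 mm when I handed in.
- **Bystanders:** the pictures show the globe, cups and driver where they stood. I checked this by eye and did not measure it. The arm hid the tray and part of the left side in the last pictures.
- **Disagreements:**
  - The camera estimates of the handles differed by up to about 10 mm. After a close wrist view I shifted 7 mm before closing on the gate handle.
  - Scene and top views put the open free edge at x 0.518 and 0.530 m, both within the allowed opening.
  - The gate hinge was not found in the last top view because the arm hid it.

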